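Book out the spare blade cartridge from the pattern cutter

ROBOT

A 6-joint arm with a two-finger parallel gripper is mounted at the origin on the work surface. World frame = base frame: x ahead of the robot, y to its left, z up, the work surface at z = 0. Lengths are in m, angles in rad, forces in N, time in s.
With the tool pointing down it reaches from about 0.3 to 0.85 m from the base axis. Payload 4.2 kg.
Tool frame: the origin (TCP) lies midway between the tips of the shut fingers; the grasp point (between the pads) lies 19 mm behind it; x points along the fingers, y is the direction in which the jaws open and shut, and the axes are right-handed (so a half turn about x gives the same grasp; the last joint's range is limited). The gripper opens to 91 mm and grips with 3 to 60 N. Pads are 32 mm wide; open, the fingers measure 118 mm over their backs; the gripper's body (76 mm by 178 mm) begins 60 mm behind the grasp point.
Start: joints at [-1.263, 0.32, 1.565, -0, 1.257, -0.02], TCP at [0.185, -0.544, 0.214] pointing down, gripper open.
Joint ranges: [-3.11, 3.11], [-0.84, 2.01], [0.21, 2.61], [-1.34, 4.49], [0.05, 2.63], [-2.56, 2.56]. Speed limits (rad/s): [2.57, 2.57, 3.14, 3.14, 3.14, 3.14].

INTERFACE

Orientations are given as a rotation vector (axis times angle).
In Python, from cell import r gives the robot as it stands.
- The arm moves only by the shell command python3 -m inch 'ROWS' [FORCE]. ROWS is JSON, a list that holds one entry, the list of rows, each a list of 5 numbers: the opening in per cent of the stroke, from 0 (shut) to 100 (fully open), then the shift along the tool's x, y, z in cm, then the turn about the tool's x in rad. A call has 1 to 10 rows; each row is the pose to reach, as a shift and turn from the pose commanded when the call began, along the tool's axes at that moment; what a row does not reach only later rows make up. A row lasts 1/8 s, in which the tool goes at most 62.5 mm and 10.7 degrees, less where a joint would pass 70% of its speed; a pose out of reach is approached as far as the arm can. A call with a gripper value outside its range is refused whole. The fingers move at their own pace and stop on an object; FORCE is the grip in N (left out, the last holds). Time passes only in rows, so rows that repeat a pose let the fingers close. It gives the time, the measured TCP pose, the force and the opening at its end, in the units of the state.
- r.get_obs(): the state, without advancing time (a new reading comes with each control period).
- r.get_image(name): name is "scene" or "top" or "wrist"; returns a dict with "frame" (400x640x3 uint8, red, green, blue), "depth" (400x640 float32, m along the optical axis (not along the pixel's ray), 0 where there is no reading), "camera_matrix" (3x3 intrinsics, pixels), "R" (3x3) and "t" (3): a world point X has camera coordinates R X + t; the wrist camera has in their place "mount" (4x4, takes a point from camera to tool coordinates, whose origin is the TCP and whose axes are the tool frame's). Camera axes: x right, y down, z forward; pixel columns grow to the right and rows downward; lengths in m; the calibration is good to about 2 mm. A picture is of the moment at which its call begins: read the wrist's pose just before it.
- r.finish_job(): hands the job in, once; it reports no verdict.
The state is a dict: "t": time; "joint_positions": joint angles; "joint_vel": joint speeds; "joint_efforts": joint torques, N m; "tcp_pos": TCP position; "tcp_rot": TCP orientation; "force": force on the tool from outside, world axes, zero at the start; "torque": the same for the moment, N m; "opening": finger opening in m.
Only numpy, scipy, OpenCV 4.12 (cv2) and the standard library are available. Lean on these libraries where they do the work, as an engineer would, in place of code of your own. Each camera call takes 0.05 s, during which the arm holds its last target.

TASK

On the desktop pattern cutter, press the round key, then the square key, then the long bar key, each fully in and let out again before the next. Then lift the storage flap back until it stands upright or beyond and stays open, draw out the spare blade cartridge (the insert with the flat tab, not the one with the round stub, which stays in its place), and hold it upright, tab uppermost, over the middle of the square reader pad with its foot about 6 cm above the pad. Finish while still holding it there, still and in the gripper, with the flap left open and the things lying about undisturbed.

Things in the scene. Friction and masses are not known exactly. Their poses are not given: they have to be found in the camera images.
- machine: Desktop pattern cutter, a white box fixed to the table, 200 (x) x 360 (y) x 100 mm high. Origin at the centre of its underside; x points to its back, y to its left seen from the robot, z up. Its front, facing the robot, has a dark feed mouth and a 50 mm feed tray, 16 mm high. Keys on the right half of its top, flap on the left half
- key_row (a point): middle of the key row, on the cutter's top, 100 mm above the table; cutter's axes. The three keys stand in a row along y at y = +50, 0 and -50 mm from here; which key is at which place varies
- recess (a point): centre of the floor of the recess under the flap, 62 mm above the table; cutter's axes. The recess is 88 (x) x 120 (y) mm and 38 mm deep. Two slots in its floor, centres 8 mm in front of this point and 33 mm to its left and right, each 23 (x) x 33 (y) mm, 32 mm deep, hold the two inserts; which is in which slot varies
- flap (a joint): angle of the flap, rad: 0 shut, 1.57 upright, 1.95 end stop; open from 1.4. White plate, 104 mm from hinge to front edge, 130 mm wide, 4 mm thick, 60 g, lying on the cutter's top, may start slightly ajar. Hinged along its back edge, opens upward and backward, and stays where it is left (stiff hinge, about 1 N at the front edge moves it)
- flap_grip (a point): on the flap's grey grip block (12 mm front to back, 26 mm along the hinge, standing 32 mm above the flap's upper face, 86 mm from the hinge line, middle of the flap's width): point on the block's middle, 23 mm above the flap's upper face, 9 mm under the block's top. Turns with the flap; shut, its axes are the cutter's
- flap_hinge (a point): on the hinge line, middle of the flap's width, at the flap's underside, 100.5 mm above the table, 52 mm behind the recess centre. With the flap shut the grip point lies 86 mm in front of and 27 mm above this point. The hinge line runs along the cutter's y; opening turns positively about +y. Turns with the flap
- key_round (a joint): press travel of the round key, m: 0 out, 0.006 fully in. Spring return; about 1.5 N starts it moving, 5 N holds it fully in. It counts as pressed from 0.004 and as out below 0.0015
- key_round_top (a point): round key, grey cap 28 mm across, on a 44 mm square black plate 8 mm thick; the cap's top is 10 mm above the plate, 118 mm above the table. Point at the centre of the cap's top, riding with it
- key_square (a joint): press travel of the square key, m: 0 out, 0.006 fully in. Spring return; about 1.5 N starts it moving, 5 N holds it fully in. It counts as pressed from 0.004 and as out below 0.0015
- key_square_top (a point): square key, grey cap 25 x 25 mm, on a 44 mm square black plate 8 mm thick; the cap's top is 10 mm above the plate, 118 mm above the table. Point at the centre of the cap's top, riding with it
- key_bar (a joint): press travel of the bar key, m: 0 out, 0.006 fully in. Spring return; about 1.5 N starts it moving, 5 N holds it fully in. It counts as pressed from 0.004 and as out below 0.0015
- key_bar_top (a point): long bar key, grey cap 36 mm (cutter's x) x 12 mm (cutter's y), on a 44 mm square black plate 8 mm thick; the cap's top is 10 mm above the plate, 118 mm above the table. Point at the centre of the cap's top, riding with it
- cartridge: spare blade cartridge (loose, about 70 g), hidden under the flap in a slot: black body 20 (x) x 30 (y) x 36 mm high; on it a flat metal tab 10 (x) x 26 (y) mm, 36 to 64 mm above the foot. Origin at the centre of its foot, z up. In the slot the foot is 30 mm above the table, 4 mm of the body shows, axes as the cutter's
- cartridge_tab (a point): middle of the tab, 52 mm above the cartridge's foot, same axes. Best gripped across its 10 mm (along x): the recess leaves 31 mm free in front of the tab and 47 mm behind it, so enter with the fingers only part open
- pen_insert: the other insert (stays put): the same black body, but with a round metal stub 20 mm across and 28 mm high instead of the tab. Origin at the centre of its underside
- reader: reader pad, a flat black square 110 x 110 x 12 mm with a grey circle on its top, fixed on the table to the right of the cutter. Origin at the centre of its underside; its top is 12 mm above the table
- spool: bystander: white thread cone, 60 mm across, 104 mm high, at the back left of the cutter; origin at the centre of its foot
- jar: bystander: glass jar, 60 mm across, 85 mm high, behind the cutter; origin at the centre of its foot
- tape: bystander: grey tape-measure case, 54 mm across, 20 mm high, beyond the reader pad; origin at the centre of its underside
- shears: bystander: shears lying flat, about 210 mm long, 12 mm high, left of the cutter; origin near the pivot
There are look-alikes about, which are no part of the job. Leave any green or yellow look-alike of the reader alone.

How it is judged:
On the way, in this order (a step that is already met when the one before it is completed fails the run):
1. the round key is pressed in, the others out (value of joint key_round above 0.004 m and value of joint each of key_square, key_bar below 0.0015 m), for 0.05 s.
2. all keys out again, then the square key is pressed in (value of joint key_square above 0.004 m and value of joint each of key_round, key_bar below 0.0015 m), for 0.05 s.
3. then the bar key is pressed in, the others out (value of joint key_bar above 0.004 m and value of joint each of key_round, key_square below 0.0015 m), for 0.05 s.
4. all keys are out and the flap is opened to upright or beyond (value of joint flap above 1.4 rad and value of joint each of key_round, key_square, key_bar below 0.0015 m), for 0.2 s.
5. the cartridge is drawn out, foot above the cutter's top, in the fingers, flap open (z of cartridge in the frame of machine above 0.105 m and contact force between the fingers and cartridge above 0.5 N and value of joint flap above 1.4 rad), for 0.1 s.
At the end, for the whole second after the job is handed in: Cartridge held still in the fingers, upright within 15 deg, within 30 mm of the pad centre from above, foot 30 to 90 mm above the pad top, touching neither pad nor cutter; flap at 1.4 rad or more, keys out, other insert within 10 mm and bystanders within 30 mm of their starts (all of step 4 and horizontal distance between cartridge and reader below 0.03 m and z of cartridge in the frame of reader between 0.042 and 0.102 m and angle between cartridge's own z axis and vertical below 0.26 rad and linear speed of cartridge below 0.03 m/s and contact force between the fingers and cartridge above 0.5 N and contact force between cartridge and reader below 0.05 N and contact force between cartridge and machine below 0.05 N and distance of pen_insert from where it was at the start of the episode below 0.01 m and distance of each of spool, jar, tape, shears from where it was at the start of the episode below 0.03 m); the arm keeps its last pose, push and grip.
It fails at once if two keys pressed at the same time (value of joint each of key_round, key_square above 0.003 m or value of joint each of key_square, key_bar above 0.003 m or value of joint each of key_round, key_bar above 0.003 m).
It fails at once if the other insert is pulled out of its place (distance of pen_insert from where it was at the start of the episode above 0.015 m).
It fails at once if a bystander is pushed away or tipped (distance of any of spool, jar, tape, shears from where it was at the start of the episode above 0.03 m or angle between any of spool, jar's own z axis and vertical above 0.6 rad).
It also fails if it takes over 72 s, if anything falls off the work surface, if the arm or the gripper's body presses on something with over 40 N, if the wrist force passes 120 N, or if a joint passes its speed limit or range.

## Working session

There is one attempt and no reset: what is moved stays moved. The work goes in short steps, Python scripts to look and compute and a shell command to move; the robot and the scene stay as the last step left them, time stands still between calls to the robot, and variables do not carry over. Pictures are saved under pics/ and viewed, and the job is handed in when it is done.

```bash
ls; mkdir -p pics
python3 - <<'E'
from cell import r
import cv2,numpy as np
o=r.get_obs(); print({k:np.round(v,3).tolist() for k,v in o.items()})
for n in ["scene","top","wrist"]:
    im=r.get_image(n); np.savez(f"pics/{n}0.npz",**im)
    cv2.imwrite(f"pics/{n}0.png",im["frame"][:,:,::-1])
    print(n,{k:np.round(v,3).tolist() for k,v in im.items() if k not in("frame","depth")})
E
```

```text
pics
{'t': 0.0, 'joint_positions': [-1.263, 0.32, 1.566, 0.0, 1.257, -0.02], 'joint_vel': [-0.0, -0.001, -0.0, 0.0, -0.0, -0.002], 'joint_efforts': [-0.0, -41.245, -23.198, 0.073, 0.046, -0.0], 'tcp_pos': [0.185, -0.544, 0.213], 'tcp_rot': [2.044, 0.34, -2.045], 'force': [0.428, -0.12, 0.195], 'torque': [-0.033, 0.04, -0.002], 'opening': 0.091}
scene {'camera_matrix': [[427.297, 0.0, 315.776], [0.0, 427.297, 201.315], [0.0, 0.0, 1.0]], 'R': [[-0.854, 0.52, 0.005], [0.446, 0.736, -0.509], [-0.269, -0.432, -0.861]], 't': [0.449, -0.193, 1.37]}
top {'camera_matrix': [[514.954, 0.0, 324.943], [0.0, 514.954, 201.352], [0.0, 0.0, 1.0]], 'R': [[0.012, -1.0, 0.005], [-0.984, -0.012, -0.178], [0.178, -0.003, -0.984]], 't': [-0.007, 0.542, 1.811]}
wrist {'camera_matrix': [[302.239, 0.0, 322.141], [0.0, 302.239, 201.759], [0.0, 0.0, 1.0]], 'mount': [[0.0, -0.236, 0.972, -0.171], [1.0, -0.002, -0.001, 0.001], [0.002, 0.972, 0.236, -0.066], [0.0, 0.0, 0.0, 1.0]]}
```

View pics/scene0.png

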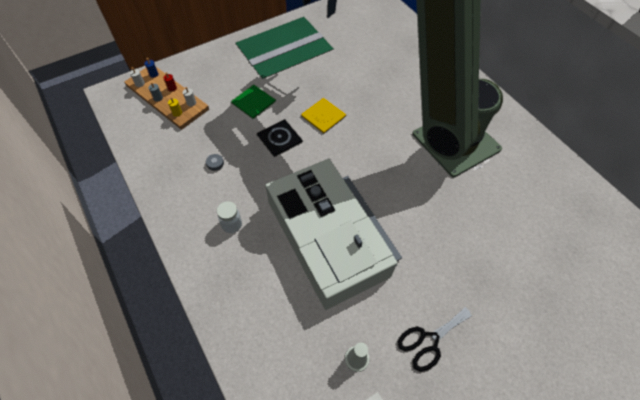

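View pics/top0.png

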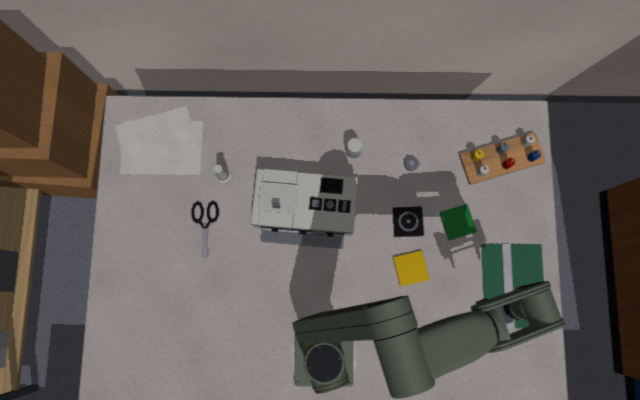

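View pics/wrist0.png

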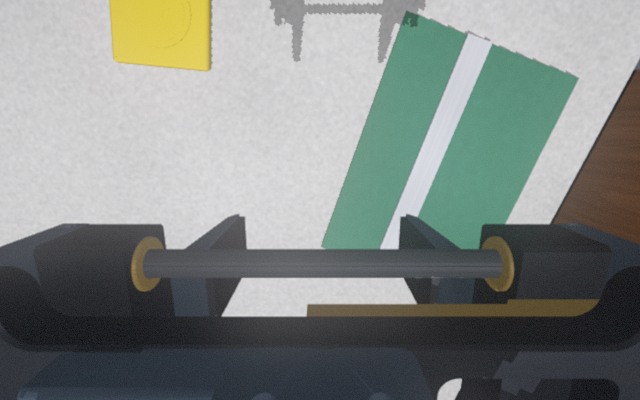

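```bash
cat > h.py <<'E'
import numpy as np,cv2
from scipy.spatial.transform import Rotation as Ro
def load(n,i=0): return dict(np.load(f"pics/{n}{i}.npz"))
def cast(im,u,v,z):
    K=im["camera_matrix"]; d=np.linalg.solve(K,[u,v,1.])
    R,t=im["R"],im["t"]; c=-R.T@t; d=R.T@d
    return c+d*(z-c[2])/d[2]
def pts(im):
    K=im["camera_matrix"];h,w=im["depth"].shape
    u,v=np.meshgrid(np.arange(w),np.arange(h));D=im["depth"]
    P=np.stack([(u-K[0,2])/K[0,0]*D,(v-K[1,2])/K[1,1]*D,D],-1)
    return (P-im["t"])@im["R"]
def wr(im,o):
    "give wrist image R,t from obs"
    T=np.eye(4);T[:3,:3]=Ro.from_rotvec(o["tcp_rot"]).as_matrix();T[:3,3]=o["tcp_pos"]
    M=np.linalg.inv(T@im["mount"]); im["R"]=M[:3,:3];im["t"]=M[:3,3]; return im
E
python3 - <<'E'
from h import *
t=load("top");s=load("scene")
cv2.imwrite("pics/topc.png",cv2.resize(t["frame"][150:260,240:440,::-1],None,fx=4,fy=4,interpolation=cv2.INTER_CUBIC))
cv2.imwrite("pics/scc.png",cv2.resize(s["frame"][110:310,215:415,::-1],None,fx=3,fy=3,interpolation=cv2.INTER_CUBIC))
print(Ro.from_rotvec([2.044,.34,-2.045]).as_matrix().round(3))
for n,u,v,z in [("pad",408,221,.012),("spool",222,172,.1),("jar",354,145,.085),("tape",411,162,.02),("yellow",411,268,.012),("green",457,222,.012)]: print(n,cast(t,u,v,z).round(3))
P=pts(t)
print(P[221,408],P[185,280],P[202,276],P[204,330])
E
```

```text
[[-0.001  0.322 -0.947]
 [ 0.001 -0.947 -0.322]
 [-1.    -0.002  0.   ]]
pad [ 0.479 -0.305  0.012]
spool [0.634 0.366 0.1  ]
jar [ 0.744 -0.102  0.085]
tape [ 0.7   -0.319  0.02 ]
yellow [ 0.309 -0.313  0.012]
green [ 0.478 -0.484  0.012]
[ 0.47853058 -0.30386732  0.01839028] [0.58959984 0.15940478 0.0992377 ] [0.52495411 0.16990925 0.11909044] [ 0.52057002 -0.01749075  0.11728928]
```

View pics/topc.png

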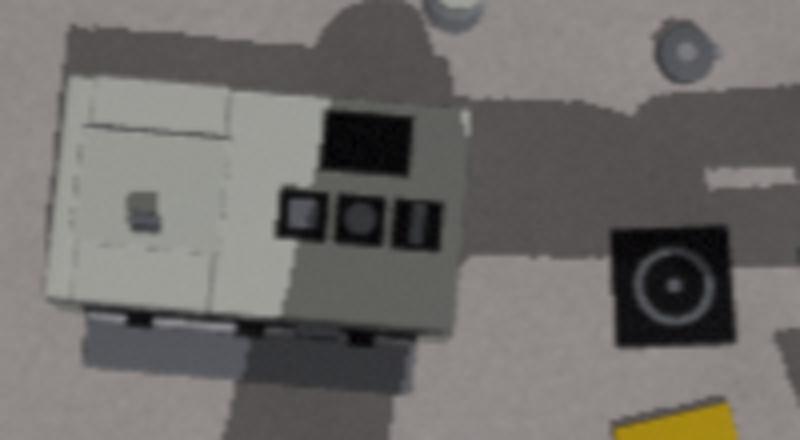

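View pics/scc.png

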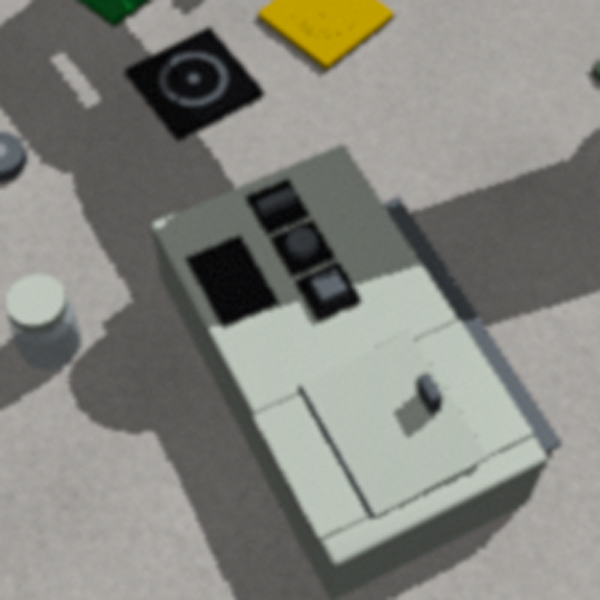

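Run:
```python
from h import *
t=load("top");s=load("scene")
f=lambda im,cu,cv_,o,k,z:cast(im,o[0]+cu/k,o[1]+cv_/k,z)
T=lambda u,v,z:f(t,u,v,(240-.375,150-.375),4,z)
S=lambda u,v,z:f(s,u,v,(215-.33,110-.33),3,z)
for n,a,b,z in [("sq",(303,213),(329,289),.118),("round",(360,218),(302,245),.118),("bar",(418,222),(280,207),.118),("grip",(143,199),(429,378),.1365),("pad",(674,286),(193,78),.012),
 ("cBL",(70,75),(335,563),.1),("cBR",(466,108),(153,224),.1),("cFR",(450,335),(343,147),.1),("cFL",(47,298),(548,460),.1)]:
    print(n,T(*a,z).round(4),S(*b,z).round(4))
```

```text
sq [0.5238 0.0333 0.118 ] [0.5264 0.0417 0.118 ]
round [ 0.52   -0.0162  0.118 ] [ 0.5231 -0.0087  0.118 ]
bar [ 0.5171 -0.0665  0.118 ] [ 0.5191 -0.0532  0.118 ]
grip [0.531  0.1707 0.1365] [0.507  0.1638 0.1365]
pad [ 0.479  -0.3054  0.012 ] [ 0.4787 -0.3032  0.012 ]
cBL [0.6487 0.2421 0.1   ] [0.6476 0.2456 0.1   ]
cBR [ 0.6232 -0.1092  0.1   ] [ 0.6212 -0.1073  0.1   ]
cFR [ 0.4211 -0.0955  0.1   ] [ 0.4276 -0.0911  0.1   ]
cFL [0.4491 0.2551 0.1   ] [0.4528 0.2628 0.1   ]
```

Run:
```python
from h import *
w=load("wrist");w["R"]=np.linalg.inv(w["mount"])[:3,:3];w["t"]=np.linalg.inv(w["mount"])[:3,3]
P=pts(w);D=w["depth"]
m=(D>0)&(D<.28)
for v in range(215,400,15):
    for u in list(range(10,640,45)):
        if m[v,u]: print((u,v),(P[v,u]*1000).round().astype(int).tolist(),end=" ")
    print()
```

```text
(235, 215) [-4, -50, -18] 
(55, 230) [-89, -76, -38] (100, 230) [-90, -62, -38] (145, 230) [-90, -49, -38] (235, 230) [-20, -45, -14] (415, 230) [-26, 48, -16] (505, 230) [-90, 52, -38] (550, 230) [-90, 65, -38] (595, 230) [-88, 80, -37] 
(10, 245) [-100, -78, -38] (55, 245) [-102, -65, -38] (100, 245) [-101, -54, -38] (145, 245) [-95, -47, -36] (190, 245) [-50, -56, -18] (235, 245) [-23, -45, -7] (415, 245) [-31, 47, -10] (505, 245) [-96, 49, -36] (550, 245) [-101, 57, -38] (595, 245) [-102, 67, -38] 
(10, 260) [-105, -73, -36] (55, 260) [-103, -65, -35] (100, 260) [-102, -54, -35] (145, 260) [-95, -47, -32] (190, 260) [-96, -35, -32] (235, 260) [-96, -23, -32] (280, 260) [-96, -11, -32] (325, 260) [-95, 2, -31] (370, 260) [-95, 14, -31] (415, 260) [-96, 26, -32] (460, 260) [-95, 38, -31] (505, 260) [-97, 49, -32] (550, 260) [-102, 57, -34] (595, 260) [-103, 67, -35] 
(10, 275) [-114, -64, -37] (55, 275) [-103, -65, -31] (100, 275) [-102, -55, -30] (145, 275) [-96, -47, -27] (190, 275) [-95, -35, -27] (235, 275) [-96, -23, -28] (280, 275) [-95, -11, -27] (325, 275) [-96, 2, -27] (37
[... 1943 characters left out ...]
4] (100, 365) [-125, -39, -24] (145, 365) [-125, -31, -24] (190, 365) [-125, -23, -24] (235, 365) [-126, -15, -25] (280, 365) [-126, -7, -26] (325, 365) [-126, 1, -26] (370, 365) [-127, 9, -26] (415, 365) [-127, 17, -26] (460, 365) [-122, 27, -22] (505, 365) [-122, 36, -22] (550, 365) [-120, 46, -20] (595, 365) [-121, 54, -21] 
(10, 380) [-121, -62, -17] (55, 380) [-128, -45, -25] (100, 380) [-128, -37, -24] (145, 380) [-128, -29, -25] (190, 380) [-128, -22, -24] (280, 380) [-129, -6, -25] (505, 380) [-102, 51, 1] (550, 380) [-102, 63, 1] (595, 380) [-115, 61, -12] 
(10, 395) [-122, -62, -14] (460, 395) [-83, 49, 26] (505, 395) [-102, 52, 6] (550, 395) [-102, 64, 6] (595, 395) [-117, 61, -9]
```

```bash
python3 -m inch '[[[0,-3,-5,-4,0.05],[0,-6.7,-10,-8.4,0.1],[0,-6.7,-16,-13.5,0.2],[0,-6.7,-21,-17.6,0.25],[0,-6.7,-26,-22,0.3],[0,-6.7,-31,-26,0.35],[0,-6.7,-36,-30,0.4],[0,-6.7,-41,-34.5,0.4],[0,-6.7,-46,-38.5,0.4],[0,-6.7,-49.6,-41.7,0.4]]]' 30
```

```text
t: 1.4
tcp_pos: [0.4067, 0.0271, 0.281]
tcp_rot: [-2.186, 0.079, 2.184]
force: [1.5, -0.6, -0.4]
opening: 0.0005
```

```bash
python3 -m inch '[[[0,0,0,0,0],[0,0,0,0,0],[0,0,0,0,0]]]'
cat >> h.py <<'E'
def snap(i):
    from cell import r
    o=r.get_obs(); im=wr(r.get_image("wrist"),o); np.savez(f"pics/wrist{i}.npz",**im); cv2.imwrite(f"pics/wrist{i}.png",im["frame"][:,:,::-1]); 
    print(o["t"],o["tcp_pos"].round(4) if hasattr(o["tcp_pos"],"round") else o["tcp_pos"],Ro.from_rotvec(o["tcp_rot"]).as_matrix().round(3).tolist(),np.round(o["joint_positions"],2)); return im,o
E
python3 -c "
from h import *
snap(1)"
```

```text
t: 1.78
tcp_pos: [0.406, 0.0238, 0.2809]
tcp_rot: [-2.183, 0.082, 2.184]
force: [0.3, -0.1, -0.2]
opening: 0.0005
1.775 [0.406  0.0238 0.2809] [[-0.0, -0.075, -0.997], [-0.0, -0.997, 0.075], [-1.0, 0.0, 0.0]] [ 0.03  0.01  1.78 -0.    1.35  1.68]
```

View pics/wrist1.png

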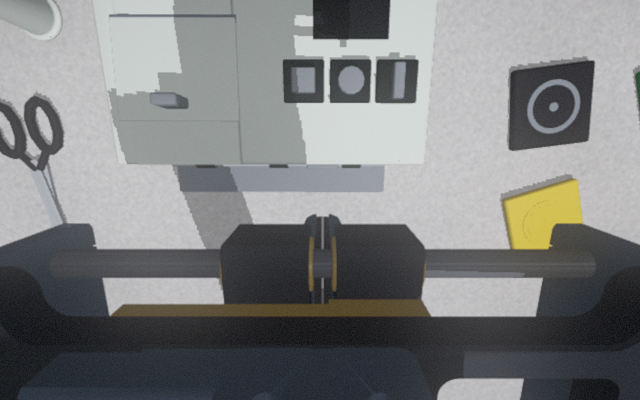

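Run:
```python
from h import *
w=load("wrist",1);g=w["frame"].mean(2)
cv2.imwrite("pics/w1k.png",cv2.resize(w["frame"][40:120,100:430,::-1],None,fx=2.4,fy=2.4,interpolation=cv2.INTER_CUBIC))
# plates: black blobs
m=cv2.morphologyEx((g<45).astype(np.uint8)[:200],cv2.MORPH_OPEN,np.ones((3,3)))
n,l,st,c=cv2.connectedComponentsWithStats(m)
for s in st[1:]:
    if s[4]>300: print(s)
P=pts(w)
for x0,x1,n in [(284,324,"sq"),(331,371,"rd"),(377,417,"bar")]:
    box=g[60:103,x0:x1]; m=(box>60).astype(np.uint8)
    nn,l,st,cc=cv2.connectedComponentsWithStats(m); 
    k=1+np.argmax([s[4] if 3<s[0] and s[0]+s[2]<38 else 0 for s in st[1:]]); u,v=cc[k]+[x0,60]
    print(n,st[k],(u,v),cast(w,u,v,.118).round(4),P[int(v),int(u)].round(4))
for u,v,z in [(554,106,.012),(162,98,.1365),(180,99,.1365),(154,96,.1365),(115,163,.1),(424,164,.1)]: print((u,v),cast(w,u,v,z).round(4),P[v,u].round(4))
T=np.linalg.inv(w["mount"]);w["R"]=T[:3,:3];w["t"]=T[:3,3];P=pts(w)
for v in range(222,320,12): print(v,[ (P[v,u]*1000).round().astype(int).tolist() for u in (5,30,60,90,100) if w["depth"][v,u]<.25])
```

```text
[314   0  38  28 714]
sq [13  0  4  2  5] (np.float64(298.2), np.float64(60.4)) [0.5411 0.0373 0.118 ] [0.5436 0.038  0.1078]
rd [17  0  3  1  3] (np.float64(349.0), np.float64(60.0)) [ 0.5375 -0.0145  0.118 ] [ 0.5394 -0.0154  0.1081]
bar [   0    0   40   43 1692] (np.float64(396.621158392435), np.float64(81.30023640661939)) [ 0.5134 -0.0625  0.118 ] [ 0.5135 -0.0616  0.1194]
(554, 106) [ 0.4775 -0.3057  0.012 ] [ 0.4775 -0.3046  0.0135]
(162, 98) [0.5133 0.1741 0.1365] [0.5123 0.1705 0.1438]
(180, 99) [0.511  0.1565 0.1365] [0.5113 0.1575 0.1341]
(154, 96) [0.5157 0.1816 0.1365] [0.5146 0.1775 0.1445]
(115, 163) [0.4513 0.2611 0.1   ] [4.454e-01 3.299e-01 4.000e-04]
(424, 164) [ 0.4228 -0.097   0.1   ] [ 0.4086 -0.1301 -0.0013]
222 []
234 [[-90, -74, -37], [-81, -72, -34]]
246 [[-100, -79, -38], [-99, -73, -38], [-92, -72, -35], [-81, -73, -30]]
258 [[-106, -73, -37], [-101, -72, -35], [-94, -71, -32], [-95, -62, -32], [-95, -59, -33]]
270 [[-114, -64, -38], [-102, -72, -32], [-96, -70, -29], [-98, -60, -30], [-96, -59, -29]]
282 [[-116, -63, -37], [-113, -61, -35], [-95, -72, -25], [-85, -72, -20], [-80, -73, -17]]
294 [[-118, -61, -35], [-114, -61, -32], [-96, -72, -22], [-86, -72, -16], [-82, -72, -14]]
306 [[-120, -59, -34], [-116, -59, -31], [-97, -71, -19], [-87, -72, -13], [-83, -72, -10]]
318 [[-119, -61, -31], [-117, -59, -29], [-112, -57, -26], [-112, -50, -26], [-112, -48, -26]]
```

View pics/w1k.png

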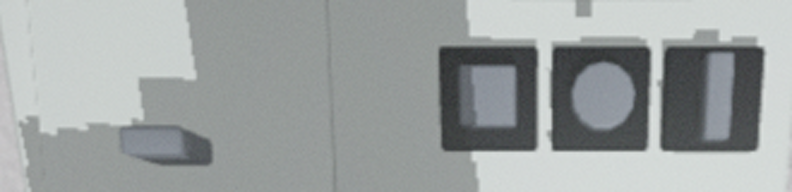

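Run:
```python
from h import *
w=load("wrist",1)
T=np.linalg.inv(w["mount"]);w["R"]=T[:3,:3];w["t"]=T[:3,3];P=pts(w);D=w["depth"]
for u in list(range(0,110,8))+list(range(540,640,10)):
    vs=np.where((D[180:,u]<.25)&(D[180:,u]>0))[0]
    v=180+vs[0]; print(u,v,[(P[v+k,u]*1000).round(1).tolist() for k in (0,1,3)])
for v in (216,220,226,232): 
    us=[u for u in range(280,370) if 0<D[v,u]<.25]; print(v,us[0],us[-1],(P[v,us[0]]*1000).round(1),(P[v,us[-1]]*1000).round(1))
```

```text
0 246 [[-101.0, -78.8, -38.2], [-100.6, -79.4, -37.8], [-102.5, -77.3, -38.1]]
8 243 [[-98.5, -79.5, -38.0], [-99.6, -78.4, -38.2], [-101.4, -76.4, -38.4]]
16 240 [[-96.8, -79.1, -38.2], [-96.9, -79.0, -38.0], [-98.2, -77.7, -37.9]]
24 238 [[-95.2, -78.5, -38.2], [-95.4, -78.4, -37.9], [-97.3, -76.6, -38.1]]
32 235 [[-94.0, -77.4, -38.5], [-92.9, -78.6, -37.9], [-95.0, -76.6, -38.1]]
40 232 [[-90.6, -78.5, -38.2], [-92.4, -76.7, -38.5], [-91.9, -77.3, -37.8]]
48 229 [[-87.0, -79.4, -37.9], [-87.3, -79.2, -37.7], [-90.3, -76.4, -38.1]]
56 226 [[-85.2, -78.6, -38.2], [-84.9, -78.9, -37.8], [-87.4, -76.7, -38.0]]
64 223 [[-81.5, -79.3, -37.9], [-83.0, -78.0, -38.1], [-83.6, -77.6, -37.7]]
72 223 [[-82.6, -75.9, -38.3], [-81.0, -77.3, -37.5], [-82.8, -75.9, -37.4]]
80 223 [[-82.6, -73.4, -38.3], [-83.1, -73.0, -38.1], [-84.0, -72.4, -37.8]]
88 223 [[-80.3, -72.8, -37.6], [-81.7, -71.8, -37.7], [-80.4, -72.9, -36.6]]
96 246 [[-78.1, -73.5, -28.9], [-80.3, -71.7, -29.5], [-91.5, -62.9, -33.5]]
104 249 [[-92.9, -59.5, -34.0], [-93.2, -59.3, -33.9], [-93.8, -59.0, -33.5]]
540 249 [[-92.1, 61
[... 238 characters left out ...]
-80.7, 78.4, -37.1], [-85.7, 74.3, -38.1]]
580 223 [[-82.5, 79.8, -38.0], [-82.7, 79.8, -37.8], [-83.9, 78.8, -37.5]]
590 226 [[-84.6, 81.1, -37.8], [-85.4, 80.5, -37.7], [-87.7, 78.5, -37.9]]
600 230 [[-88.8, 80.4, -38.0], [-88.8, 80.5, -37.6], [-91.5, 78.0, -38.0]]
610 233 [[-90.8, 81.4, -37.7], [-91.7, 80.6, -37.8], [-92.9, 79.5, -37.6]]
620 237 [[-94.0, 81.2, -37.7], [-94.7, 80.5, -37.7], [-95.5, 79.8, -37.5]]
630 241 [[-97.6, 80.3, -38.0], [-98.2, 79.7, -37.9], [-99.6, 78.3, -37.9]]
216 308 337 [ -5.7  -7.3 -17.8] [ -5.2   9.2 -17.7]
220 306 339 [-14.3  -8.  -18.1] [-12.3  10.  -17.5]
226 280 369 [-87.  -11.5 -38.7] [-87.4  14.4 -38.8]
232 280 369 [-91.4 -10.9 -38.4] [-91.6  13.8 -38.4]
```

Run:
```python
from h import *
w=load("wrist",1)
f=lambda a,b:(100+(a+.5)/2.4-.5,40+(b+.5)/2.4-.5)
K={}
for n,a,b,z in [("sq",495,96,.118),("rd",603,96,.118),("bar",718,96,.118),("grip",151,142,.1365),("psq",489,98,.108),("prd",600,98,.108),("pbar",712,99,.108)]:
    K[n]=cast(w,*f(a,b),z); print(n,K[n].round(4))
d=K["sq"]-K["bar"];print("yaw y-axis",np.arctan2(-d[0],d[1]),np.linalg.norm(d))
```

```text
sq [0.5221 0.031  0.118 ]
rd [ 0.5185 -0.0154  0.118 ]
bar [ 0.5147 -0.0649  0.118 ]
grip [0.5124 0.1736 0.1365]
psq [0.5229 0.0341 0.108 ]
prd [ 0.5192 -0.0151  0.108 ]
pbar [ 0.515  -0.0647  0.108 ]
yaw y-axis -0.0763731830838809 0.09618116582692557
```

```bash
python3 -m inch '[[[0,2,1.5,-6,0],[0,6,3.1,-11.6,0],[0,12,3.1,-11.6,0],[0,15.3,3.1,-11.6,0],[0,15.3,3.1,-11.6,0],[0,15.3,3.1,-11.6,0]]]'; python3 -m inch '[[[0,1.1,0,0,0],[0,1.5,0,0,0],[0,1.6,0,0,0],[0,1.6,0,0,0]]]'
```

```text
t: 2.58
tcp_pos: [0.521, -0.0151, 0.1297]
tcp_rot: [-2.187, 0.081, 2.18]
force: [-0.6, -0.2, -0.2]
opening: 0.0002
t: 3.08
tcp_pos: [0.521, -0.0145, 0.1128]
tcp_rot: [-2.188, 0.079, 2.182]
force: [2.4, -1.5, 5.1]
opening: 0.0003
```

```bash
python3 -m inch '[[[0,0.15,0,0,0],[0,0.2,0,0,0],[0,0.2,0,0,0]]]'; python3 -m inch '[[[0,-1,0,0,0],[0,-2.5,0,0,0],[0,-2.7,0,0,0],[0,-2.7,-5,0,0],[0,-2.7,-5,0,0],[0,-2.7,-5,0,0]]]'
```

```text
t: 3.45
tcp_pos: [0.5211, -0.0144, 0.1121]
tcp_rot: [-2.189, 0.079, 2.181]
force: [-0.6, -1.6, 13.9]
opening: 0.0005
t: 4.2
tcp_pos: [0.523, 0.0355, 0.1364]
tcp_rot: [-2.184, 0.079, 2.187]
force: [0.3, 0.5, -0.6]
opening: 0.0003
```

```bash
python3 -m inch '[[[0,1.3,0,0,0],[0,2.2,0,0,0],[0,2.6,0,0,0],[0,2.7,0,0,0],[0,2.7,0,0,0]]]';  python3 -m inch '[[[0,-1,0,0,0],[0,-2.5,0,0,0],[0,-2.7,0,0,0],[0,-2.7,5,0,0],[0,-2.7,9,0,0],[0,-2.7,10,0,0],[0,-2.7,10,0,0],[0,-2.7,10,0,0]]]'
```

```text
t: 4.82
tcp_pos: [0.5231, 0.0349, 0.112]
tcp_rot: [-2.185, 0.08, 2.185]
force: [-6.2, -1.0, 17.9]
opening: 0.0006
t: 5.82
tcp_pos: [0.5164, -0.0631, 0.1367]
tcp_rot: [-2.184, 0.078, 2.185]
force: [0.3, 0.4, 0.5]
opening: 0.0006
```

```bash
python3 -m inch '[[[0,1.3,0,0,0],[0,2.2,0,0,0],[0,2.6,0,0,0],[0,2.7,0,0,0],[0,2.7,0,0,0]]]'
```

```text
t: 6.45
tcp_pos: [0.5162, -0.0633, 0.1121]
tcp_rot: [-2.185, 0.078, 2.184]
force: [-5.1, 3.5, 18.2]
opening: 0.0002
```

```bash
python3 -m inch '[[[0,-1.5,0,0,0],[0,-4,0,0,0],[50,-9,-3,2,0],[50,-9,-9,4,0],[50,-9,-15,6,0],[50,-9,-21,8.3,0],[50,-9,-22.7,8.3,0],[50,-9,-22.7,8.3,0],[50,-9,-22.7,8.3,0]]]';python3 -c "
from h import *
snap(2)"
```

```text
t: 7.58
tcp_pos: [0.4499, 0.1676, 0.1996]
tcp_rot: [-2.184, 0.08, 2.186]
force: [0.3, -0.1, 0.4]
opening: 0.0453
7.575 [0.4499 0.1676 0.1996] [[-0.001, -0.072, -0.997], [-0.001, -0.997, 0.072], [-1.0, 0.001, 0.0]] [ 0.33  0.18  1.79 -0.    1.17  1.98]
```

View pics/wrist2.png

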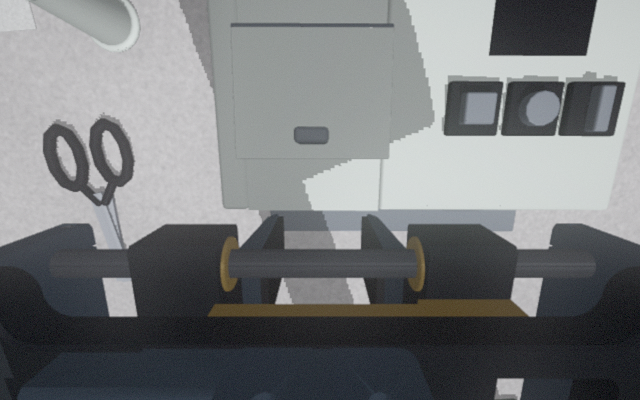

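Run:
```python
from h import *
w=load("wrist",2);P=pts(w)
cv2.imwrite("pics/w2g.png",cv2.resize(w["frame"][110:165,280:345,::-1],None,fx=8,fy=8,interpolation=cv2.INTER_CUBIC))
for u,v,z in [(311,132,.1365),(294,132,.1365),(328,132,.1365),(233,25,.1005),(391,25,.1005),(238,157,.1045),(389,157,.1045),(486,109,.118),(540,109,.118)]:
    print((u,v),cast(w,u,v,z).round(4),P[v,u].round(4))
```

```text
(311, 132) [0.5139 0.1705 0.1365] [0.514  0.1703 0.1443]
(294, 132) [0.5148 0.1833 0.1365] [0.5149 0.1828 0.1422]
(328, 132) [0.5129 0.1578 0.1365] [0.513  0.1579 0.1435]
(233, 25) [0.6018 0.2275 0.1005] [0.6004 0.2264 0.105 ]
(391, 25) [0.5924 0.1007 0.1005] [0.5917 0.1012 0.1029]
(238, 157) [0.4971 0.2372 0.1045] [0.4977 0.2347 0.1131]
(389, 157) [0.4873 0.1054 0.1045] [0.4882 0.1073 0.1133]
(486, 109) [0.5212 0.03   0.118 ] [0.5212 0.0301 0.1182]
(540, 109) [ 0.518  -0.0131  0.118 ] [ 0.518  -0.0133  0.1177]
```

View pics/w2g.png

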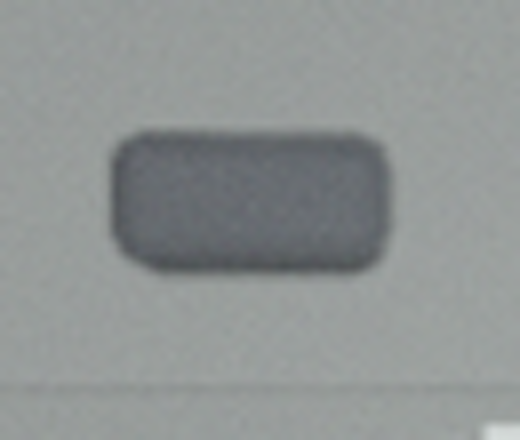

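```bash
python3 -m inch '[[[50,0,-0.7,-4,0],[50,0,-0.7,-6.35,0],[50,3,-0.7,-6.35,0],[50,7,-0.7,-6.35,0],[50,7.9,-0.7,-6.35,0],[50,7.9,-0.7,-6.35,0],[15,7.9,-0.7,-6.35,0],[15,7.9,-0.7,-6.35,0],[15,7.9,-0.7,-6.35,0],[15,7.9,-0.7,-6.35,0]]]' 15
python3 -m inch '[[[15,0,0,0,0],[15,0,0,0,0]]]'
python3 - <<'E'
import numpy as np
t0=.085
f=lambda t:np.array([-86*np.cos(t)+27*np.sin(t),27*np.cos(t)+86*np.sin(t)])
for t in [.085,.2,.35,.5,.65,.8,.95,1.1,1.25,1.4,1.5,1.6,1.7]:
    d=f(t)-f(t0); print(t,"toolx %.2f toolz %.2f"%(-d[1]/10,-d[0]/10))
E
```

```text
t: 8.88
tcp_pos: [0.5143, 0.1713, 0.1216]
tcp_rot: [-2.186, 0.078, 2.182]
force: [-1.1, 2.5, 1.6]
opening: 0.0259
t: 9.12
tcp_pos: [0.5141, 0.1712, 0.1212]
tcp_rot: [-2.185, 0.078, 2.183]
force: [0.7, 3.2, 2.2]
opening: 0.0258
0.085 toolx -0.00 toolz -0.00
0.2 toolx -0.93 toolz -0.45
0.35 toolx -2.06 toolz -1.19
0.5 toolx -3.07 toolz -2.09
0.65 toolx -3.93 toolz -3.13
0.8 toolx -4.63 toolz -4.28
0.95 toolx -5.15 toolz -5.53
1.1 toolx -5.47 toolz -6.85
1.25 toolx -5.59 toolz -8.19
1.4 toolx -5.51 toolz -9.54
1.5 toolx -5.35 toolz -10.42
1.6 toolx -5.10 toolz -11.29
1.7 toolx -4.76 toolz -12.13
```

```bash
python3 -m inch '[[[15,-0.45,0,-0.2,0],[15,-0.95,0,-0.45,0],[15,-1.5,0,-0.8,0],[15,-2.1,0,-1.2,0],[15,-2.6,0,-1.65,0],[15,-3.05,0,-2.1,0],[15,-3.5,0,-2.6,0],[15,-3.9,0,-3.1,0],[15,-4.3,0,-3.7,0],[15,-4.6,0,-4.3,0]]]'
```

```text
t: 10.38
tcp_pos: [0.554, 0.1682, 0.1667]
tcp_rot: [-2.176, 0.079, 2.192]
force: [-6.2, 4.0, 3.7]
opening: 0.0264
```

Forces are low; continuing on the arc to about 1.6 rad.

```bash
python3 -m inch '[[[15,-0.3,0,-0.6,0],[15,-0.5,0,-1.25,0],[15,-0.7,0,-1.9,0],[15,-0.85,0,-2.55,0],[15,-0.95,0,-3.2,0],[15,-1,0,-3.9,0],[15,-1,0,-4.6,0],[15,-0.9,0,-5.25,0],[15,-0.75,0,-6.1,0],[15,-0.75,0,-6.1,0]]]'
python3 - <<'E'
from h import *
from cell import r
im=r.get_image("scene");cv2.imwrite("pics/scene2.png",cv2.resize(im["frame"][110:310,200:420,::-1],None,fx=3,fy=3,interpolation=cv2.INTER_CUBIC))
E
```

```text
t: 11.62
tcp_pos: [0.6188, 0.1633, 0.1753]
tcp_rot: [-2.187, 0.078, 2.182]
force: [0.3, 3.8, 3.8]
opening: 0.0256
```

View pics/scene2.png

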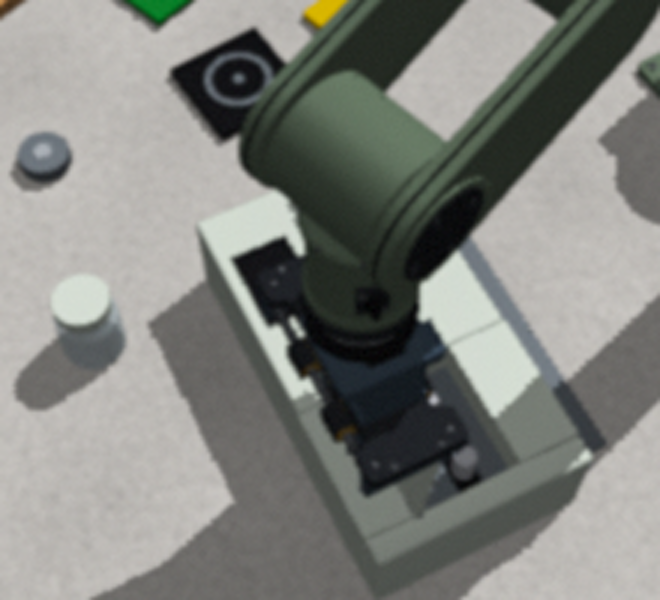

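```bash
python3 -m inch '[[[15,0.15,0,-0.6,0],[15,0.45,0,-1.2,0],[15,0.8,0,-1.8,0],[15,1.2,0,-2.4,0],[15,1.2,0,-2.4,0],[15,1.2,0,-2.4,0]]]'; python3 -m inch '[[[50,0,0,0,0],[50,0,0,0,0],[50,0,0,0,0],[50,-2,0,0,0],[50,-6,0,0,0],[50,-11,0,0,0],[50,-16,0,0,0],[40,-16,0,5,0],[40,-16,0,11,0],[40,-16,0,17,0]]]'
```

```text
t: 12.42
tcp_pos: [0.6447, 0.1614, 0.1646]
tcp_rot: [-2.193, 0.078, 2.176]
force: [3.4, 2.2, 7.1]
opening: 0.0261
t: 13.68
tcp_pos: [0.4699, 0.1735, 0.3219]
tcp_rot: [-2.184, 0.08, 2.186]
force: [-0.2, 0.1, 0.2]
opening: 0.0362
```

```bash
python3 -m inch '[[[40,0,0,0,0],[40,0,0,0,0]]]'; python3 -c "
from h import *
snap(3)"
```

```text
t: 13.92
tcp_pos: [0.4724, 0.1737, 0.3227]
tcp_rot: [-2.186, 0.079, 2.183]
force: [-0.2, 0.5, 0.5]
opening: 0.0363
13.925 [0.4724 0.1737 0.3227] [[0.001, -0.072, -0.997], [-0.0, -0.997, 0.072], [-1.0, 0.0, -0.001]] [ 0.33  0.15  1.52 -0.    1.47  1.97]
```

View pics/wrist3.png

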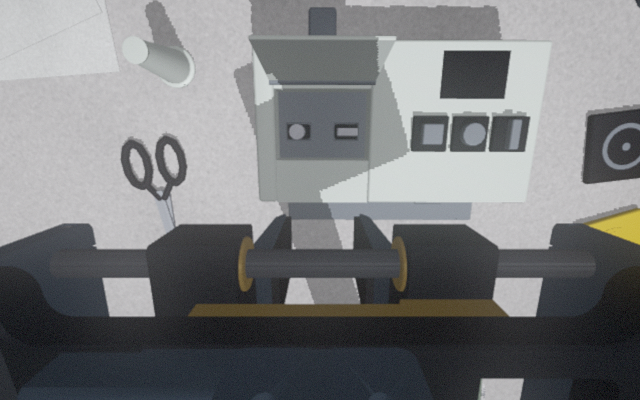

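Run:
```python
from h import *
w=load("wrist",3);P=pts(w);g=w["frame"].mean(2)
cv2.imwrite("pics/w3.png",cv2.resize(w["frame"][20:170,240:400,::-1],None,fx=4,fy=4,interpolation=cv2.INTER_CUBIC))
m=(g[115:148,328:368]>130).astype(np.uint8);n,l,st,c=cv2.connectedComponentsWithStats(m)
for s,cc in zip(st[1:],c[1:]):
    if s[4]>20: print(s,cc+[328,115],cast(w,*(cc+[328,115]),.094).round(4))
for u,v,z in [(346,131,.094),(297,131,.094),(626,146,.012)]: print(cast(w,u,v,z).round(4),P[v,u].round(4))
# flap angle from depth: points on underside face
for u in (290,320,350):
    a,b=P[45,u],P[78,u]; print(a.round(3),b.round(3),np.arctan2(a[2]-b[2],-(a[0]-b[0])))
```

```text
[ 10  13  20   7 126] [347.18253968 131.18253968] [0.5328 0.1364 0.094 ]
[0.5332 0.1379 0.094 ] [0.5332 0.1379 0.0946]
[0.5378 0.2008 0.094 ] [0.5378 0.2007 0.0956]
[ 0.4769 -0.3052  0.012 ] [ 0.477  -0.3045  0.0127]
[0.614 0.192 0.192] [0.6   0.202 0.11 ] 1.7492248209378067
[0.613 0.165 0.192] [0.597 0.167 0.11 ] 1.759569973777609
[0.61  0.137 0.193] [0.594 0.131 0.11 ] 1.7645081424723401
```

View pics/w3.png

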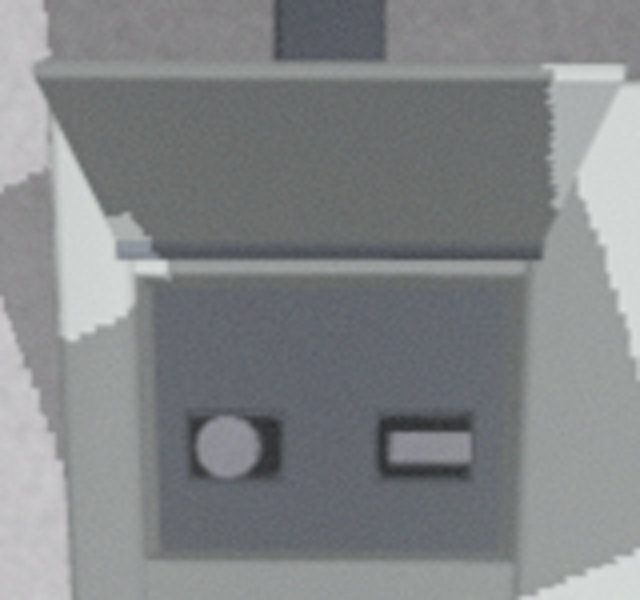

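```bash
python3 -m inch '[[[0,4,0,-3,0],[0,9,0,-6.8,0],[0,14,0,-6.8,0],[0,16.7,0,-6.8,0],[0,16.7,0,-8.5,0],[0,16.7,0,-10.5,0],[0,16.7,0,-11.5,0],[0,16.7,0,-12,0],[0,16.7,0,-12.4,0],[0,16.7,0,-12.6,0]]]' 40;python3 -m inch '[[[0,0,0,0,0],[0,0,0,-0.2,0],[0,0,0,-0.2,0]]]'
```

```text
t: 15.22
tcp_pos: [0.5974, 0.1646, 0.1556]
tcp_rot: [-2.185, 0.079, 2.185]
force: [-0.6, 0.8, -0.7]
opening: 0.0007
t: 15.6
tcp_pos: [0.5992, 0.1645, 0.1554]
tcp_rot: [-2.184, 0.079, 2.186]
force: [-1.7, -0.2, 0.1]
opening: 0.0004
```

```bash
python3 -m inch '[[[0,0,0,-0.15,0],[0,0,0,-0.3,0],[0,0,0,-0.3,0]]]'
```

```text
t: 15.98
tcp_pos: [0.5997, 0.1645, 0.1552]
tcp_rot: [-2.178, 0.079, 2.192]
force: [-8.2, 1.0, 3.9]
opening: 0.0006
```

```bash
python3 -m inch '[[[0,0,0,2,0],[0,-3,1,5,0],[33,-6,3.3,6.5,-0.18],[33,-6,3.3,6.5,-0.36],[33,-6,3.3,6.5,-0.55],[33,-6,3.3,6.5,-0.73],[33,-6,3.3,6.5,-0.92],[33,-6,3.3,6.5,-1.1],[33,-6,3.3,6.5,-1.28],[33,-6,3.3,6.5,-1.46]]]' 40;python3 -m inch '[[[33,0,0,0,-0.11],[33,0,0,0,-0.11],[33,0,0,0,-0.11]]]'; python3 -c "
from h import *
im,o=snap(4)
P=pts(im)
T=np.linalg.inv(im['mount'])
"
```

```text
t: 17.23
tcp_pos: [0.5363, 0.136, 0.2158]
tcp_rot: [1.34, 1.118, -1.336]
force: [-0.5, 0.7, 0.6]
opening: 0.0302
t: 17.6
tcp_pos: [0.5357, 0.136, 0.2156]
tcp_rot: [1.264, 1.172, -1.263]
force: [-0.3, 0.5, -0.7]
opening: 0.0305
17.6 [0.5357 0.136  0.2156] [[0.001, 0.997, -0.074], [-0.0, -0.074, -0.997], [-1.0, 0.001, -0.0]] [ 0.23  0.28  1.61 -0.    1.24  0.3 ]
```

View pics/wrist4.png

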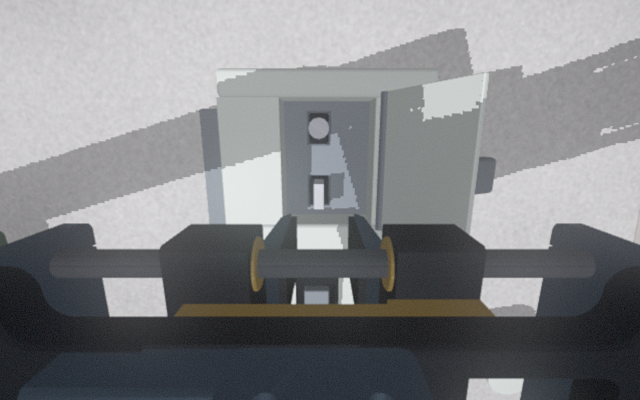

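Run:
```python
from h import *
w=load("wrist",4);P=pts(w)
cv2.imwrite("pics/w4.png",cv2.resize(w["frame"][90:230,270:400,::-1],None,fx=4,fy=4,interpolation=cv2.INTER_CUBIC))
for u,v in [(319,193),(314,193),(324,193),(319,181),(319,206),(318,127)]: print((u,v),cast(w,u,v,.094).round(4),P[v,u].round(4),w["frame"][v,u])
a=P[150,385];b=P[150,475];print(a,b,np.arctan2(b[2]-a[2],-(b[0]-a[0])))
```

```text
(319, 193) [0.5331 0.1394 0.094 ] [0.5331 0.1396 0.095 ] [209 210 218]
(314, 193) [0.5282 0.1398 0.094 ] [0.5282 0.1398 0.094 ] [194 195 203]
(324, 193) [0.538  0.1391 0.094 ] [0.5378 0.1329 0.0652] [90 93 97]
(319, 181) [0.5341 0.1514 0.094 ] [0.5338 0.1494 0.0824] [117 118 125]
(319, 206) [0.5321 0.1262 0.094 ] [0.5321 0.1262 0.094 ] [210 212 219]
(318, 127) [0.5372 0.2027 0.094 ] [0.5372 0.2027 0.0955] [159 161 167]
[0.59740686 0.17733909 0.10381427] [0.63423086 0.1809808  0.19720255] 1.9463885090906854
```

View pics/w4.png

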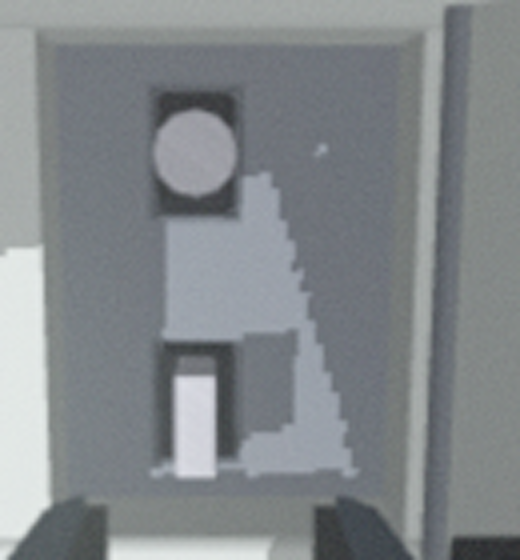

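```bash
python3 -m inch '[[[33,3,-0.3,0,0],[33,7,-0.3,0,0],[33,10,-0.3,0,0],[33,11.5,-0.3,0,0],[33,12.2,-0.3,0,0],[33,12.8,-0.3,0,0],[33,13,-0.3,0,0],[33,13,-0.3,0,0]]]' 40;python3 -m inch '[[[33,0.4,0,0,0],[33,0.7,0,0,0],[33,0.7,0,0,0]]]'
```

```text
t: 18.65
tcp_pos: [0.5326, 0.1363, 0.0859]
tcp_rot: [1.263, 1.173, -1.262]
force: [0.1, -0.1, -0.3]
opening: 0.03
t: 19.02
tcp_pos: [0.5321, 0.1362, 0.0781]
tcp_rot: [1.262, 1.174, -1.263]
force: [-0.9, 0.5, -0.1]
opening: 0.0302
```

```bash
python3 -m inch '[[[33,0.2,0,0,0],[5,0.2,0,0,0],[5,0.2,0,0,0],[5,0.2,0,0,0],[5,0.2,0,0,0],[5,0.2,0,0,0]]]' 40
```

```text
t: 19.77
tcp_pos: [0.5324, 0.1363, 0.0765]
tcp_rot: [1.263, 1.174, -1.263]
force: [0.3, 0.7, 0.1]
opening: 0.0099
```

```bash
python3 -m inch '[[[5,-0.5,0,0,0],[5,-1.5,0,0,0],[5,-2.5,0,0,0],[5,-4,0,0,0],[5,-6,0,0,0],[5,-8,0,0,0],[5,-10,0,0,0],[5,-12,0,0,0],[5,-14,0,0,0],[5,-14,0,0,0]]]';python3 - <<'E'
from h import *
from cell import r
o=r.get_obs();print(np.round(o["force"],1))
im=r.get_image("scene");np.savez("pics/scene5.npz",**im);cv2.imwrite("pics/scene5.png",cv2.resize(im["frame"][90:310,190:430,::-1],None,fx=2.5,fy=2.5,interpolation=cv2.INTER_CUBIC))
E
```

```text
t: 21.02
tcp_pos: [0.5333, 0.1365, 0.2187]
tcp_rot: [1.266, 1.171, -1.259]
force: [0.2, -0.6, -0.8]
opening: 0.0094
[ 0.2 -0.6 -0.8]
```

View pics/scene5.png

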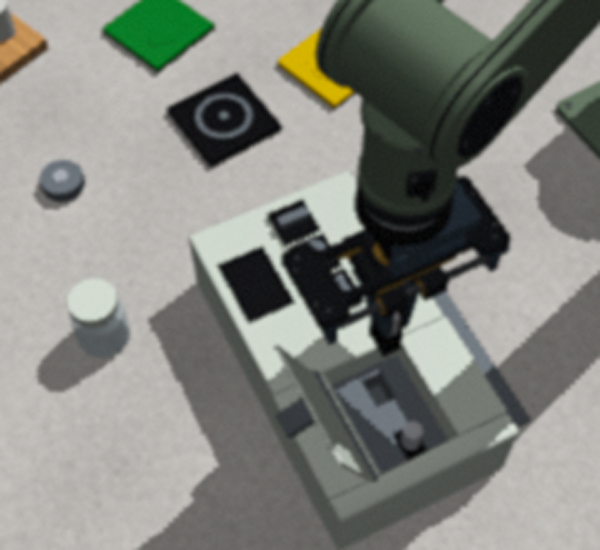

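```bash
python3 -m inch '[[[5,0,-0.1,2,0],[5,0,-0.3,5.5,0],[5,0,-0.5,10,0],[5,0,-0.8,15,0],[5,0,-1,20,0],[5,0,-1.2,25,0],[5,0,-1.5,30,0],[5,0,-1.8,35,0],[5,0,-2.1,39,0],[5,0,-2.2,42,0]]]';python3 -m inch '[[[5,0,0,1.5,0],[5,0,0,2.4,0],[5,1.5,0,2.4,0],[5,4,0,2.4,0],[5,6.5,0,2.4,0],[5,8.5,0,2.4,0],[5,9.5,0,2.4,0],[5,9.8,0,2.4,0],[5,9.8,0,2.4,0],[5,9.8,0,2.4,0]]]'
```

```text
t: 22.32
tcp_pos: [0.4777, -0.2834, 0.2154]
tcp_rot: [1.263, 1.175, -1.266]
force: [0.8, -0.4, -0.0]
opening: 0.0097
t: 23.58
tcp_pos: [0.4784, -0.3052, 0.1192]
tcp_rot: [1.263, 1.172, -1.262]
force: [0.9, -0.2, -0.3]
opening: 0.0095
```

```bash
python3 -m inch '[[[5,0,0,0,0],[5,0,0,0,0]]]'
python3 - <<'E'
from h import *
from cell import r
for n,c in (("scene",(60,300,180,440)),("top",(120,320,180,500))):
    im=r.get_image(n);np.savez(f"pics/{n}6.npz",**im);a,b,d,e=c;cv2.imwrite(f"pics/{n}6.png",cv2.resize(im["frame"][a:b,d:e,::-1],None,fx=2.4,fy=2.4,interpolation=cv2.INTER_CUBIC))
snap(6)
E
```

```text
t: 23.82
tcp_pos: [0.4781, -0.305, 0.1188]
tcp_rot: [1.263, 1.173, -1.263]
force: [-0.1, -0.4, 0.3]
opening: 0.0099
23.925 [ 0.478  -0.305   0.1186] [[0.0, 0.997, -0.073], [-0.0, -0.073, -0.997], [-1.0, 0.0, 0.0]] [-0.59  0.38  1.72 -0.    1.03 -0.52]
```

View pics/scene6.png

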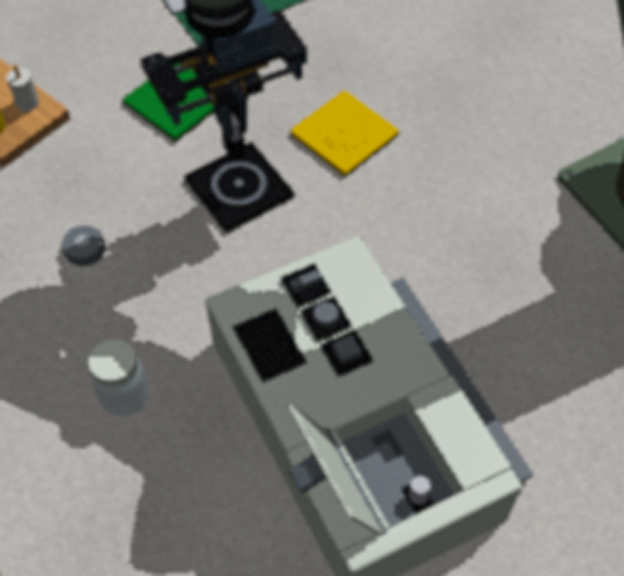

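View pics/top6.png

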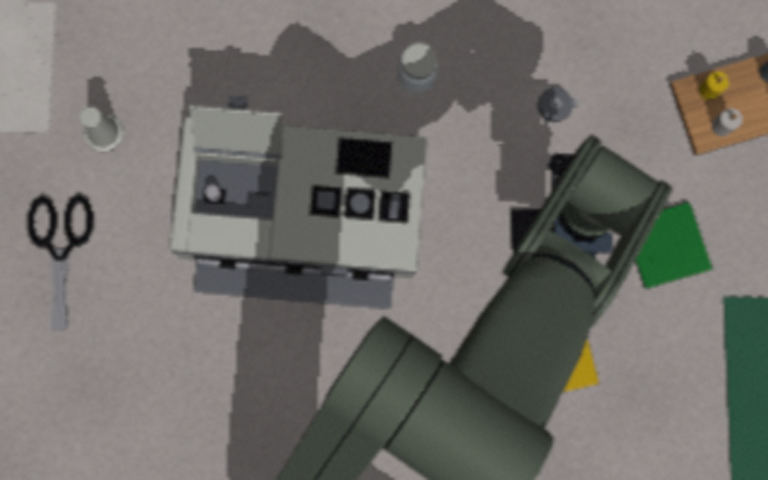

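View pics/wrist6.png

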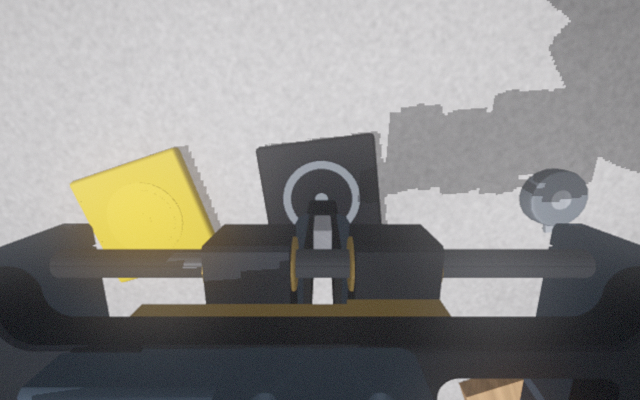

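Run:
```python
from h import *
w=load("wrist",6);s=load("scene",6);P=pts(w)
print(cast(w,321,197,.012).round(4))
Q=pts(s);t0=load("top");t6=load("top",6)
m=(abs(Q[...,0]-.478)<.05)&(abs(Q[...,1]+.305)<.05)
for lo,hi in [(.02,.05),(.05,.065),(.065,.08),(.08,.1),(.1,.12),(.12,.14)]:
    k=m&(Q[...,2]>lo)&(Q[...,2]<hi); print(lo,k.sum(),Q[k].mean(0).round(3) if k.any() else "")
# cartridge in wrist depth
M=(abs(P[...,0]-.478)<.03)&(abs(P[...,1]+.305)<.03)
k=M&(P[...,2]>.03)&(P[...,2]<.105);print(k.sum(),P[k].min(0).round(3) if k.any() else"",P[k].max(0).round(3) if k.any() else"")
cv2.imwrite("pics/s6c.png",cv2.resize(s["frame"][90:160,240:320,::-1],None,fx=7,fy=7,interpolation=cv2.INTER_CUBIC))
A=pts(t0);B=pts(t6)
for n,u,v,z in[("spool",222,172,.1),("jar",354,145,.085),("tape",411,162,.02)]: 
    for im in(t0,t6): print(n,im["frame"][v-4:v+5,u-4:u+5].mean((0,1)).round())
```

```text
[ 0.4773 -0.3025  0.012 ]
0.02 0 
0.05 0 
0.065 13 [ 0.486 -0.295  0.076]
0.08 40 [ 0.484 -0.293  0.09 ]
0.1 38 [ 0.484 -0.293  0.108]
0.12 60 [ 0.483 -0.294  0.132]
309 [ 0.469 -0.293  0.074] [ 0.489 -0.289  0.105]
spool [116. 117. 112.]
spool [118. 119. 114.]
jar [155. 157. 151.]
jar [119. 120. 115.]
tape [92. 94. 99.]
tape [75. 76. 80.]
```

View pics/s6c.png

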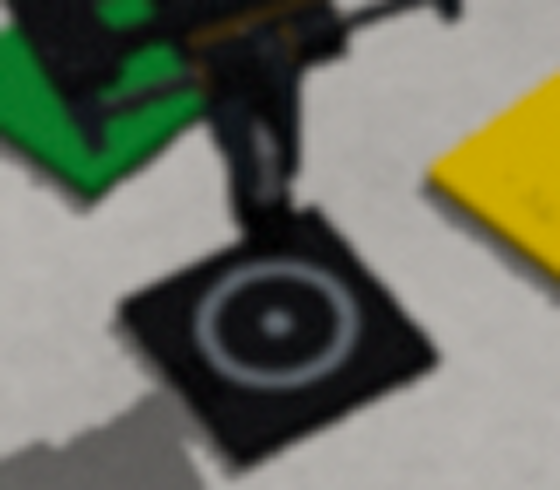

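```bash
python3 -c "
from cell import r
import numpy as np
o=r.get_obs();print(o['t'],o['opening'],np.abs(o['joint_vel']).max())
print(r.finish_job())"
```

```text
23.975 0.009928547839313975 0.0013330690860648715
the job is handed in; nothing more can be done
None
```

I carried out the whole task and handed it in at about 24 s. No verdict is reported.

- **Keys:** I pressed round, then square, then bar. Each stopped at its full travel (14–18 N at the tip), and I lifted the tool clear before the next.
- **Flap:** I opened it by its grip block along the arc. It measured about 1.76 rad after I let go, so I pushed it on to its stop. It measured 1.95 rad and still looked open in the last pictures.
- **Cartridge:** I gripped the insert with the flat tab (right slot) across its 10 mm and drew it straight up.
- **Hold over the pad:** The final depth check put the cartridge centre near (0.479, -0.305) and its foot at about 0.073, or 6 cm above the pad top. Pad-centre readings were (0.477 to 0.479, -0.3025 to -0.306), so it is within about 3 mm. The arm was at rest and the fingers were closed at 9.9 mm with 40 N.
- **Last pictures:** The keys looked out and the round-stub insert was in its slot. By eye, the spool, jar, tape and shears looked where they started. The jar and tape read darker than at the start; I put that down to the arm's shadow.
- **Disagreements:** Early readings of the flap's grip block differed by about 2 cm between the scene and top cameras, because my picks in those coarse views were poor. I used a close wrist view instead, which also showed the flap slightly ajar.

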